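# Drift the pump plate into line and bolt it

## Robot

A 6-joint arm with a two-finger parallel gripper is mounted at the origin on the work surface. World frame = base frame: x ahead of the robot, y to its left, z up, the work surface at z = 0. Lengths are in m, angles in rad, forces in N, time in s.
With the tool pointing down it reaches from about 0.3 to 1 m from the base axis. Payload 5.1 kg.
Tool frame: the origin (TCP) lies midway between the tips of the shut fingers; the grasp point (between the pads) lies 19 mm behind it; z points along the fingers, y is the direction in which the jaws open and shut (so a half turn about z gives the same grasp; the last joint's range is limited). The gripper opens to 95 mm and grips with 3 to 60 N. Pads are 20 mm wide; open, the fingers measure 119 mm over their backs; the gripper's body (75 mm by 180 mm) begins 59 mm behind the grasp point.
Start: joints at [-1.259, 0.124, 1.65, -0, 1.367, -0.083], TCP at [0.25, -0.6, 0.215] pointing down, gripper open.
Joint ranges: [-2.61, 2.61], [-1.02, 2.33], [0.03, 2.71], [-1.35, 4.49], [0.32, 2.68], [-2.91, 2.91]. Speed limits (rad/s): [2.57, 2.57, 3.14, 3.14, 3.14, 3.14].

## Interface

Orientations are given as a unit quaternion [x, y, z, w].
In Python, from station import manip, camera, camera_params, ticket, finder gives the robot as it stands.
- The arm moves only by the tool carry_out, never from a script. Its argument "deltas" is a list of rows, each a list of 3 entries, a list of its own where there are three numbers: the shift along the world's x, y, z in mm, then the turn, a rotation vector about the world's x, y, z in degrees, then the closure, from -1 (fully open) to 1 (shut), so that 0 is half open. A call has 1 to 20 rows; each row is the pose to reach, as a shift and turn from the pose measured when the call began; what a row does not reach only later rows make up. A row lasts 1/8 s, in which the tool goes at most 62.5 mm and 10.7 degrees, less where a joint would pass 70% of its speed; a pose out of reach is approached as far as the arm can. A call with a gripper value outside its range is refused whole. The fingers move at their own pace and stop on an object; "force" is the grip in N (left out, the last holds). Time passes only in rows, so rows that repeat a pose let the fingers close. It gives the time, the measured TCP pose, the force and the opening at its end, in the units of the state.
- manip.read_state(): the state, without advancing time (a new reading comes with each control period).
- camera(name): name is "scene" or "top" or "wrist"; returns the picture (400x640x3 uint8, blue, green, red); there is no depth.
- camera_params(name): a dict with "fx", "fy", "cx", "cy" (pixels), "rvec" (rotation vector, rad) and "tvec" (3), from world to camera coordinates, as OpenCV has them. Camera axes: x right, y down, z forward; pixel columns grow to the right and rows downward; lengths in m; the calibration is good to about 2 mm. A picture is of the moment at which its call begins: read the wrist's pose just before it. camera_params takes no time and is no camera call; for the wrist camera it gives the pose at the moment of the call.
- ticket.job_done(): hands the job in, once; it reports no verdict.
Trained networks look in the newest picture that a camera, given by its name, has taken for a name from the list of things; names that differ only in an ending like _2 or _b are one class to them, and where a whole thing is asked for, a point or a joint stands for the part that bears it (a point fixed in the world has none). Each returns a list of dicts, best first, with "p" (0 to 1); they miss things now and then, are a little off and sometimes report something else, mostly with a low value. They report only what shows in the picture. A call takes as long as a camera call. They do not tell look-alikes from the thing itself.
- finder.cut_out(camera, target): "mask" (400x640 bool, what is visible of it) and "extent" ([left, top, width, height] in pixels, round what is visible of it).
The state is a dict: "clock": time; "qpos": joint angles; "joint_velocities": joint speeds; "joint_torque": joint torques, N m; "tcp_pos": TCP position; "tcp_rot": TCP orientation; "force": force on the tool from outside, world axes, zero at the start; "wrist_torque": the same for the moment, N m; "grip_width": finger opening in m.
Only numpy, scipy, OpenCV 4.12 (cv2) and the standard library are available. Lean on these libraries where they do the work, as an engineer would, in place of code of your own. Each camera call takes 0.05 s, during which the arm holds its last target. There are 200 camera calls.

## Task

The small pump's sliding foot plate has its bolt hole out of line with the hole in the blue base under it. Put the tapered drift (orange handle) in where the two holes overlap lever it over the fixed hole and press it down until its collar lies on the plate, so that the two holes line up; then put the drift back upright in the rack socket it came from and drop the bolt (black knob) through both holes until its flange lies flat on the plate.

Things in the scene. Friction and masses are not known exactly. Their poses are not given: they have to be found in the camera images.
- fixed_hole (a point): Centre of the mouth of the fixed 40 mm round hole in the 8 mm thick top of the blue base (260 x 160 mm, hollow below, top 84 mm over the table). On the base's centre line, 60 mm from its front edge (end without pump). z up, x along the base towards the pump, y the way the plate slides. The pump starts 87 mm off in +x and tops out 80 mm above this point.
- plate (a joint): How far (m) the aluminium plate's own 40 mm hole lies from the fixed hole, along the fixed hole's +y; 0 is in line; travel -0.010 to 0.026; starts 0.016 to 0.020 out. The plate, 110 mm wide, 8 mm thick, lies on the base (its top 8 mm above the fixed hole's mouth), carries the pump, slides against about 3 N and stays where left.
- drift_handle (a point): Centre of the drift's upright orange handle (30 mm diameter, 50 tall). Below: collar 52 mm across, 6 thick, underside 31 mm below this point; 20 mm of straight 36 mm shaft; then a 60 mm cone to a blunt 6 mm tip, 111 mm below this point. About 0.25 kg. Hangs by its collar in a socket of the white rack (top 92 mm high; 40 mm sockets, 85 mm apart in a row along this point's y).
- bolt_handle (a point): Centre of the bolt's upright black ribbed knob (32 mm diameter, 50 tall). Below: steel flange 52 mm across, 6 thick, underside 31 mm below this point; straight 26 mm shank, 45 long, end 76 mm below this point. About 0.25 kg. Stands in another socket of the same rack; the third holds a green-handled plug, as tall above the rack, not needed.
Not all that is in view belongs to the job. Leave any purple or yellow look-alike of the part that bears bolt_handle alone.

How it is judged:
By the outcome, as a careful person would: the job done as asked, in the order asked, and still so for the second after the job is handed in, with the robot touching nothing.
It also fails if it takes over 70 s, if anything falls off the work surface, if the arm or the gripper's body presses on something with over 40 N, if the wrist force passes 120 N, or if a joint passes its speed limit or range.

## Working session

There is one attempt and no reset: what is moved stays moved. The work goes in short steps, Python scripts to look and compute and a tool call to move; the robot and the scene stay as the last step left them, time stands still between calls to the robot, and variables do not carry over. Pictures are saved under pics/ and viewed, about 8 in all and at most 12, crops included, and the job is handed in when it is done.

Besides the shell and the picture viewer there is one more tool, called after "Emit:" as a command line: name --argument value ..., lists and objects as JSON in quotes. carry_out: Moves the arm, as the interface text tells. Its arguments: {"type":"object","properties":{"deltas":{"type":"array","items":{"type":"array"}},"force":{"type":"number"}},"required":["deltas"]}

```bash
mkdir -p pics; ls
cat > h.py <<'E'
import numpy as np, cv2
from station import manip, camera, camera_params, ticket, finder
def ray(n,u,v,P=None):
    P=P or camera_params(n); R,_=cv2.Rodrigues(np.array(P["rvec"],float)); t=np.array(P["tvec"],float).ravel()
    d=R.T@np.array([(u-P["cx"])/P["fx"],(v-P["cy"])/P["fy"],1.]); return -R.T@t,d
def atz(n,u,v,z,P=None):
    o,d=ray(n,u,v,P); return o+d*(z-o[2])/d[2]
def proj(n,p,P=None):
    P=P or camera_params(n)
    return cv2.projectPoints(np.array(p,float).reshape(-1,3),np.array(P["rvec"],float),np.array(P["tvec"],float),np.array([[P["fx"],0,P["cx"]],[0,P["fy"],P["cy"]],[0,0,1.]]),None)[0].reshape(-1,2)
E
python3 - <<'E'
from h import *
for c in ["scene","top"]:
    im=camera(c); cv2.imwrite(f"pics/{c}0.png",im)
    o,d=ray(c,320,200); print(c,o,d)
    for t in ["fixed_hole","plate","drift_handle","bolt_handle"]:
        try:
            for r in finder.cut_out(c,t)[:4]: print(c,t,round(r["p"],2),r["extent"])
        except Exception as e: print(t,e)
print(manip.read_state())
E
```

```text
pics
scene [1.02257778 0.20087088 0.84419688] [-0.57189178 -0.25014149 -0.78132924]
scene fixed_hole 0.64 [332.8, 211.1, 133.4, 174.5]
scene plate 0.69 [352.6, 223.8, 112.6, 133.0]
scene drift_handle 0.7 [209.4, 164.0, 24.8, 48.5]
scene bolt_handle 0.89 [164.4, 213.8, 25.8, 40.0]
scene bolt_handle 0.87 [171.6, 154.3, 23.6, 28.0]
scene bolt_handle 0.68 [220.1, 129.9, 22.9, 42.5]
top [ 0.37155257 -0.03134472  1.02039086] [ 0.13960156 -0.02361812 -0.98995125]
top fixed_hole 0.69 [177.9, 105.1, 87.7, 128.8]
top plate 0.77 [183.8, 106.3, 57.7, 113.5]
top drift_handle 0.94 [392.8, 186.6, 26.3, 22.5]
top bolt_handle 0.81 [430.1, 181.1, 29.9, 26.5]
top bolt_handle 0.76 [414.4, 242.9, 23.9, 22.5]
top bolt_handle 0.58 [408.3, 139.2, 23.3, 24.3]
{'clock': 0.5, 'qpos': array([-1.25861840e+00,  1.23813816e-01,  1.65036692e+00, -2.18180114e-05,
        1.36754343e+00, -8.26160263e-02]), 'joint_velocities': array([ 1.26413558e-03,  1.82255034e-04, -1.22741795e-03, -1.83834413e-05,
       -6.27311534e-04,  2.28992111e-04]), 'joint_torque': array([-4.36203409e-04, -4.17088616e+01, -3.59801245e+01,  7.74381403e-02,
        4.36615432e-02, -4.44232444e-05]), 'tcp_pos': array([ 0.24994231, -0.59996373,  0.21460765]), 'tcp_rot': array([ 9.80579964e-01,  1.96119682e-01, -1.81449077e-05, -6.40991064e-05]), 'force': array([-0.27860924,  0.15922352, -0.56350002]), 'wrist_torque': array([0.02110958, 0.07143246, 0.07936815]), 'grip_width': 0.09501374774682032}
```

View pics/scene0.png

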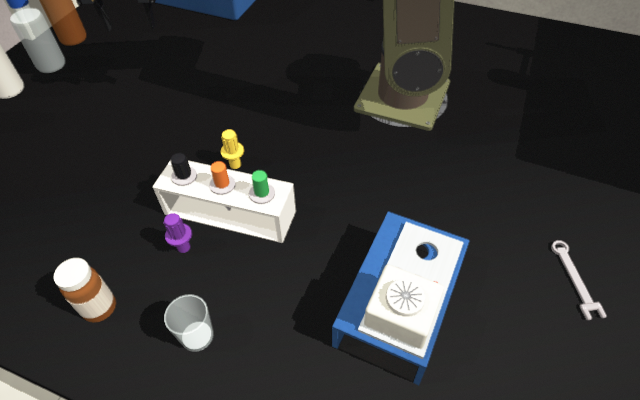

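View pics/top0.png

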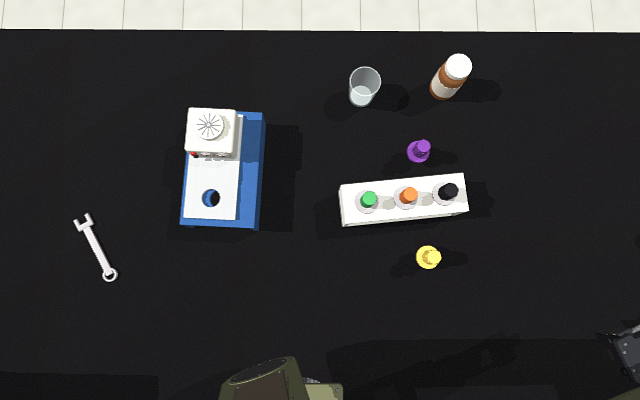

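Scene view: the rack holds black (181,167), orange (220,175) and green (260,184), with purple (178,232) and yellow (231,148) look-alikes standing loose beside it. In the top view the plate hole is at (211,198), orange is at (409,195) and the black knob at (449,190). The black knob in the rack fits the bolt. I'll measure and enlarge.

Run:
```python
from h import *
from scipy.optimize import least_squares
ims={c:cv2.imread(f"pics/{c}0.png") for c in ["scene","top"]}
# handles: rays through blob centroids, triangulate
def blob(c,lo,hi,near):
    h=cv2.cvtColor(ims[c],cv2.COLOR_BGR2HSV); m=cv2.inRange(h,lo,hi)
    x,y=near; k=np.zeros_like(m); k[y-16:y+17,x-15:x+16]=255; m&=k
    ys,xs=np.nonzero(m); return xs.mean(),ys.mean(),len(xs)
def tri(a,b):
    A=[];B=[]
    for c,p in (("scene",a),("top",b)):
        o,d=ray(c,*p); d/=np.linalg.norm(d); M=np.eye(3)-np.outer(d,d);A.append(M);B.append(M@o)
    return np.linalg.lstsq(np.vstack(A),np.hstack(B),rcond=None)[0]
for n,lo,hi,s,t in [("orange",(5,150,80),(20,255,255),(220,175),(409,195)),("green",(50,100,50),(80,255,255),(260,184),(369,199))]:
    a=blob("scene",lo,hi,s); b=blob("top",lo,hi,t); print(n,a,b,tri(a[:2],b[:2]).round(4), atz("top",b[0],b[1],.14).round(4))
print("black",tri((181,167),(449,190)).round(4))
# blue base
h=cv2.cvtColor(ims["top"],cv2.COLOR_BGR2HSV); m=cv2.inRange(h,(100,120,60),(120,255,255)); 
for u,v in [(181,223),(258,228),(263,113)]: print(atz("top",u,v,.084).round(4))
print("hole",atz("top",211,198,.092).round(4))
a=cv2.resize(ims["top"][95:240,170:280],None,fx=4,fy=4,interpolation=2)
b=cv2.resize(ims["top"][130:275,335:475],None,fx=4,fy=4,interpolation=2)[:580]
b=cv2.resize(b,(340,580*340//560)); b=cv2.copyMakeBorder(b,0,a.shape[0]-b.shape[0],0,0,0)
cv2.imwrite("pics/crop.png",np.hstack([a,b])); print(a.shape)
```

```text
orange (np.float64(219.66204986149583), np.float64(173.69529085872577), 361) (np.float64(407.9855072463768), np.float64(195.06280193236714), 207) [ 0.5078 -0.2374  0.1257] [ 0.5056 -0.234   0.14  ]
green (np.float64(260.09809264305176), np.float64(182.5449591280654), 367) (np.float64(367.9086294416244), np.float64(199.0507614213198), 197) [ 0.4995 -0.1529  0.1261] [ 0.4975 -0.1509  0.14  ]
black [ 0.518  -0.3235  0.1218]
[0.4543 0.2458 0.084 ]
[0.4429 0.0803 0.084 ]
[0.7009 0.0731 0.084 ]
hole [0.5074 0.1814 0.092 ]
(580, 440, 3)
```

View pics/crop.png

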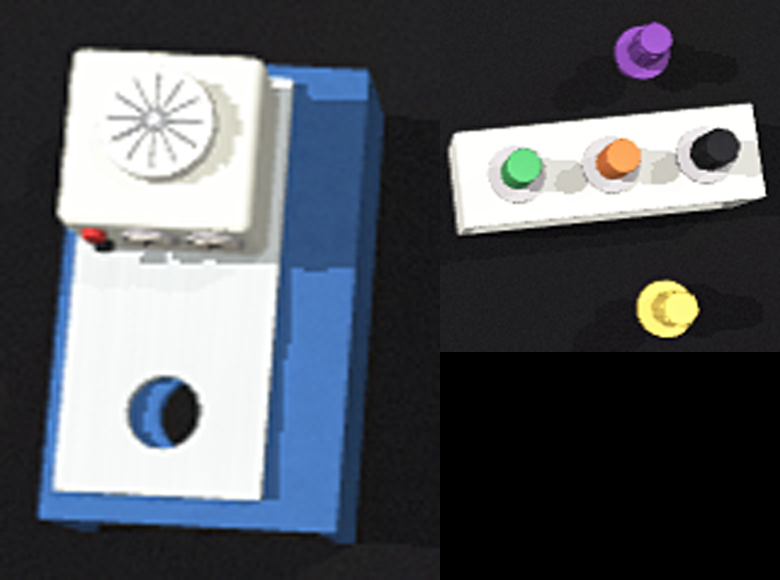

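The crop confirms it: in the rack (right panel), black is at right, orange in the middle and green at left, with purple and yellow outside it. The plate is shifted left (+y) relative to the blue hole. I'll move above the drift.

Emit:
carry_out --deltas '[[[40,50,40],[0,0,-5],-1],[[75,105,70],[0,0,-12],-1],[[110,155,80],[0,0,-17],-1],[[145,205,80],[0,0,-17],-1],[[180,255,80],[0,0,-17],-1],[[215,305,80],[0,0,-17],-1],[[245,350,80],[0,0,-17],-1],[[258,363,80],[0,0,-17],-1],[[258,363,80],[0,0,-17],-1],[[258,363,80],[0,0,-17],-1]]'

```text
clock: 1.75
tcp_pos: [0.5076, -0.2375, 0.2946]
tcp_rot: [0.999, 0.049, -0.0, 0.0]
force: [-0.8, 0.2, 0.6]
grip_width: 0.0953
```

Run:
```python
from h import *
P=camera_params("wrist"); s=manip.read_state(); im=camera("wrist"); cv2.imwrite("pics/w1.png",im)
print(s["clock"],s["tcp_pos"],s["tcp_rot"]); o,d=ray("wrist",320,200,P); print(o,d)
np.save("w1.npy",np.r_[P["fx"],P["fy"],P["cx"],P["cy"],np.ravel(P["rvec"]),np.ravel(P["tvec"])])
h=cv2.cvtColor(im,cv2.COLOR_BGR2HSV); m=cv2.inRange(h,(5,150,80),(20,255,255))
n,l,st,c=cv2.connectedComponentsWithStats(m); print([(st[i].tolist(),c[i].round(1).tolist()) for i in range(1,n) if st[i,4]>60])
print(proj("wrist",[[.5078,-.2374,.148],[.5078,-.2374,.098]],P))
# base frame from top view
pts=[atz("top",170+u/4,95+v/4,.084)[:2] for u,v in [(40,519),(338,532),(370,70)]]
print(np.round(pts,4)); fl,fr,br=pts
print("yaw front",np.degrees(np.arctan2(*(fl-fr)[::-1]))-90,"side",np.degrees(np.arctan2(*(br-fr)[::-1])),np.linalg.norm(fl-fr),np.linalg.norm(br-fr))
hp=atz("top",170+164/4,95+412/4,.092); print("hole",hp)
```

```text
1.75 [ 0.50760261 -0.23750086  0.29461839] [ 9.98805776e-01  4.88566711e-02 -1.62377268e-04  1.44590240e-04]
[ 0.57682221 -0.23052289  0.46507655] [-0.24400704 -0.01640297 -0.96966728]
[([308, 176, 21, 26, 332], [316.8, 189.8])]
[[322.61091712 189.47634718]
 [322.60090015 179.92147618]]
[[0.4505 0.2478]
 [0.443  0.0879]
 [0.7021 0.0742]]
yaw front -2.704875576640987 side -3.015538737442618 0.1601015359110248 0.25948301847546995
hole [0.50735756 0.18139123 0.092     ]
```

View pics/w1.png

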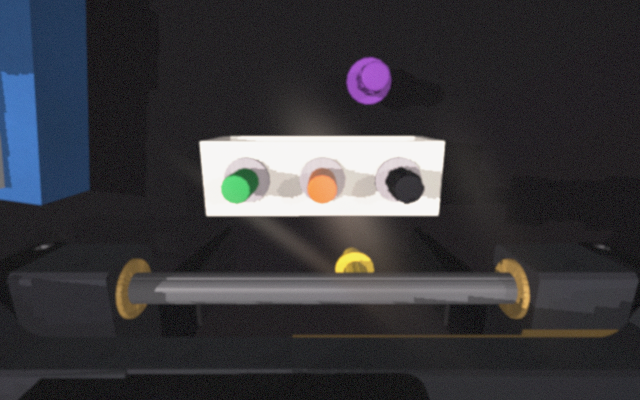

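Wrist view: the drift's top is at (322,186), within about 3 px of its prediction, with green to the left and black to the right. The base fit gives 160.1 x 259.5 mm, which agrees with the stated size. Next I'll descend and grip.

Emit:
carry_out --deltas '[[[1,0,-60],[0,0,0],-1],[[1,0,-120],[0,0,0],-1],[[1,0,-160],[0,0,0],-1],[[1,0,-185],[0,0,0],-1],[[1,0,-185],[0,0,0],-1],[[1,0,-185],[0,0,0],1],[[1,0,-185],[0,0,0],1],[[1,0,-185],[0,0,0],1],[[1,0,-185],[0,0,0],1],[[1,0,-185],[0,0,0],1],[[1,0,-185],[0,0,0],1]]' --force 40

```text
clock: 3.18
tcp_pos: [0.5084, -0.2377, 0.1096]
tcp_rot: [0.999, 0.049, -0.0, 0.0]
force: [-0.0, -1.2, -0.6]
grip_width: 0.0405
```

Emit:
carry_out --deltas '[[[0,0,0],[0,0,0],1],[[0,0,0],[0,0,0],1],[[0,0,0],[0,0,0],1]]'

```text
clock: 3.55
tcp_pos: [0.5084, -0.2375, 0.1095]
tcp_rot: [0.999, 0.049, -0.0, -0.0]
force: [-0.2, 0.8, 0.8]
grip_width: 0.0295
```

Emit:
carry_out --deltas '[[[0,0,40],[0,0,0],1],[[0,0,90],[0,0,0],1],[[0,0,140],[0,0,0],1],[[0,30,165],[0,0,0],1],[[0,80,165],[0,0,-2],1],[[0,135,165],[0,0,-4],1],[[0,190,165],[0,0,-6],1],[[0,245,165],[0,0,-8.5],1],[[0,300,165],[0,0,-8.5],1],[[0,350,165],[0,0,-8.5],1],[[-1,390,165],[0,0,-8.5],1],[[-1,411,165],[0,0,-8.5],1],[[-1,411,165],[0,0,-8.5],1],[[-1,411,165],[0,0,-8.5],1],[[-1,411,165],[0,0,-8.5],1]]'

```text
clock: 5.42
tcp_pos: [0.5074, 0.1725, 0.2743]
tcp_rot: [1.0, -0.026, -0.0, 0.0]
force: [0.5, 0.2, -3.4]
grip_width: 0.0293
```

Run:
```python
from h import *
P=camera_params("wrist"); s=manip.read_state(); im=camera("wrist")
print(s["tcp_pos"],s["tcp_rot"],s["grip_width"])
np.save("P2.npy",P,allow_pickle=True)
a=np.radians(-2.85); X=np.array([np.cos(a),np.sin(a),0]);Y=np.array([-np.sin(a),np.cos(a),0]); F=np.array([.5067,.1649,.084])
v=im.copy()
t=np.linspace(0,2*np.pi,40)
for q,c in ((F+.02*np.cos(t)[:,None]*X+.02*np.sin(t)[:,None]*Y,(0,0,255)),(F+[0,0,.008]+Y*.0165+.02*np.cos(t)[:,None]*X+.02*np.sin(t)[:,None]*Y,(0,255,0))):
    cv2.polylines(v,[proj("wrist",q,P).round().astype(int)],True,c,1)
cv2.imwrite("pics/w2r.png",im)
tip=proj("wrist",[s["tcp_pos"]+[0,0,.0135-.111]],P)[0]; print("tip pred",tip)
i2=camera("scene"); cv2.imwrite("pics/s2r.png",i2)
for q,c in ((F+.02*np.cos(t)[:,None]*X+.02*np.sin(t)[:,None]*Y,(0,0,255)),(F+[0,0,.008]+Y*.0165+.02*np.cos(t)[:,None]*X+.02*np.sin(t)[:,None]*Y,(0,255,0))):
    cv2.polylines(i2,[proj("scene",q).round().astype(int)],True,c,1)
cr=cv2.resize(i2[130:330,320:490],(340,400))
w=v[:,100:540]
cv2.imwrite("pics/c2.png",np.hstack([w,cr]))
```

```text
[0.50742927 0.1724927  0.27427205] [ 9.99653902e-01 -2.63047791e-02 -3.57307390e-04  7.95714298e-05] 0.02925783035939221
tip pred [322.76865372 202.24556587]
```

View pics/c2.png

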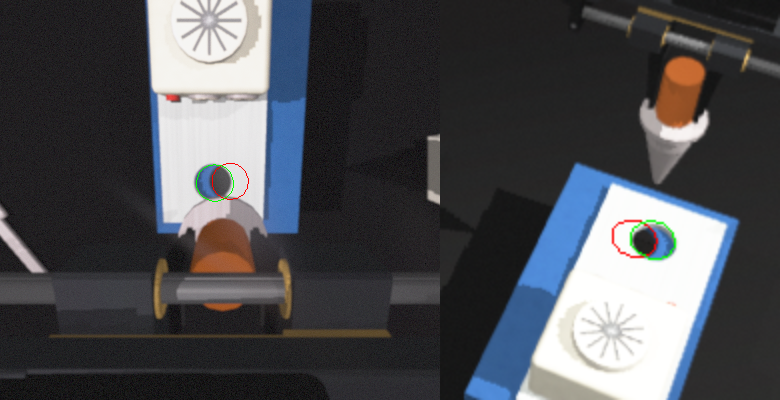

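Overlays agree with both views: the plate hole (green) and fixed hole (red) fit to about 1 px, so p is about 16.5 mm. I'll insert the tip in the lens and lever over.

Emit:
carry_out --deltas '[[[0,0,-35],[0,0,0],1],[[0,0,-65],[0,0,0],1],[[0,0,-85],[0,0,0],1],[[0,0,-100],[0,0,0],1],[[0,0,-113],[0,0,0],1],[[0,0,-113],[0,0,0],1],[[0,-2,-113],[0,0,0],1],[[0,-4,-113],[0,0,0],1],[[0,-6,-113],[0,0,0],1],[[0,-8,-113],[0,0,0],1],[[0,-8,-113],[0,0,0],1]]'

```text
clock: 6.9
tcp_pos: [0.5078, 0.1645, 0.162]
tcp_rot: [1.0, -0.026, 0.0, -0.0]
force: [-2.1, 3.3, -1.6]
grip_width: 0.0295
```

Emit:
carry_out --deltas '[[[-1,0,-6],[0,0,0],1],[[-1,0,-12],[0,0,0],1],[[-1,0,-18],[0,0,0],1],[[-1,0,-24],[0,0,0],1],[[-1,0,-29],[0,0,0],1],[[-1,0,-33],[0,0,0],1],[[-1,0,-37],[0,0,0],1],[[-1,0,-40],[0,0,0],1],[[-1,0,-40],[0,0,0],1]]'

```text
clock: 8.02
tcp_pos: [0.5068, 0.1645, 0.1215]
tcp_rot: [1.0, -0.026, 0.0, -0.0]
force: [1.9, 3.1, -3.7]
grip_width: 0.0296
```

Emit:
carry_out --deltas '[[[0,0,-4],[0,0,0],1],[[0,0,-8],[0,0,0],1],[[0,0,-11],[0,0,0],1],[[0,0,-13],[0,0,0],1],[[0,0,-14],[0,0,0],1],[[0,0,-14],[0,0,0],1]]'

```text
clock: 8.78
tcp_pos: [0.5072, 0.1649, 0.1095]
tcp_rot: [1.0, -0.026, 0.0, -0.0]
force: [-2.5, 4.0, 9.0]
grip_width: 0.0294
```

Collar seated (9 N upward). Next I'll nudge in -y until the shaft bears on the fixed hole's edge, so the plate comes into line.

Emit:
carry_out --deltas '[[[0,-1,0],[0,0,0],1],[[0,-2,0],[0,0,0],1],[[0,-2,0],[0,0,0],1]]'

```text
clock: 9.15
tcp_pos: [0.5071, 0.1646, 0.1097]
tcp_rot: [1.0, -0.027, 0.0, -0.002]
force: [0.5, 10.1, 0.2]
grip_width: 0.0294
```

Emit:
carry_out --deltas '[[[0,-2,0],[0,0,0],1],[[0,-3,0],[0,0,0],1],[[0,-3,0],[0,0,0],1]]'

```text
clock: 9.52
tcp_pos: [0.5071, 0.1643, 0.1099]
tcp_rot: [1.0, -0.027, 0.001, -0.006]
force: [1.3, 12.2, -1.0]
grip_width: 0.0297
```

Run:
```python
from h import *
ims=[]
for c in ("top","wrist","scene"):
    P=camera_params(c); im=camera(c); cv2.imwrite(f"pics/{c}3.png",im); np.save(f"P3{c}.npy",P,allow_pickle=True)
t=cv2.resize(cv2.imread("pics/top3.png")[95:240,170:280],(303,400),interpolation=2)
w=cv2.imread("pics/wrist3.png")[:,100:540]
cv2.imwrite("pics/c3.png",np.hstack([t,w]))
```

```text
(no output)
```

View pics/c3.png

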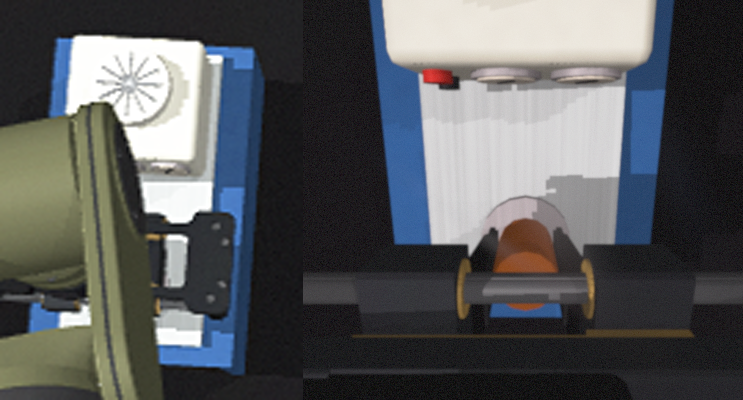

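The plate's margins on the base are equal (36 px on each side at wrist row 240), so the plate is in line. I'll relax the side load and the 0.7° tilt, press the collar flat, then lift out.

Emit:
carry_out --deltas '[[[0,0.5,-1],[-0.7,0,0],1],[[0,0.5,-2],[-0.7,0,0],1],[[0,0.5,-2],[-0.7,0,0],1]]'

```text
clock: 10.05
tcp_pos: [0.5073, 0.165, 0.1095]
tcp_rot: [1.0, -0.027, 0.001, 0.001]
force: [-1.9, 3.8, 8.7]
grip_width: 0.0295
```

Emit:
carry_out --deltas '[[[0,0,10],[0,0,0],1],[[0,0,25],[0,0,0],1],[[0,0,45],[0,0,0],1],[[0,0,75],[0,0,0],1],[[0,0,115],[0,0,0],1],[[0,0,160],[0,0,0],1],[[0,-25,165],[0,0,0],1],[[0,-75,165],[0,0,4],1],[[0,-130,165],[0,0,8.5],1],[[0,-185,165],[0,0,8.5],1],[[0,-240,165],[0,0,8.5],1],[[0,-295,165],[0,0,8.5],1],[[0,-345,165],[0,0,8.5],1],[[1,-385,165],[0,0,8.5],1],[[1,-402.5,165],[0,0,8.5],1],[[1,-402.5,165],[0,0,8.5],1],[[1,-402.5,165],[0,0,8.5],1]]'

```text
clock: 12.18
tcp_pos: [0.5082, -0.2364, 0.2746]
tcp_rot: [0.999, 0.048, 0.0, 0.0]
force: [-0.3, 0.2, -3.4]
grip_width: 0.0293
```

Run:
```python
from h import *
im=camera("top"); cv2.imwrite("pics/top4.png",im)
a=np.radians(-2.85); X=np.array([np.cos(a),np.sin(a),0]);Y=np.array([-np.sin(a),np.cos(a),0]); F=np.array([.5067,.1649,.084])
c=im[95:240,170:280]
# bright non-blue plate edges at several rows; hole
g=im[:,:,2].astype(int)
for x in (-.03,-.02,.025,.035):
    out=[]
    for y in np.arange(-.09,.09,.0005):
        u=proj("top",[F+[0,0,.008]+X*x+Y*y])[0]; out.append(cv2.getRectSubPix(im,(1,1),tuple(map(float,u)))[0,0,2])
    m=np.array(out)>150; ys=np.arange(-.09,.09,.0005)[m]; print(x,ys.min().round(4),ys.max().round(4),"centre",(ys.min()+ys.max())/2)
w=cv2.resize(c,(440,580),interpolation=2); s=cv2.resize(camera("wrist"),(340,212)); s=cv2.copyMakeBorder(s,0,368,0,0,0)
cv2.imwrite("pics/c4.png",np.hstack([w,s])); print(manip.read_state()["tcp_pos"])
```

```text
-0.03 -0.054 0.0565 centre 0.0012500000000000844
-0.02 -0.0545 0.0565 centre 0.0010000000000000842
0.025 -0.0545 0.0565 centre 0.0010000000000000842
0.035 -0.055 0.0565 centre 0.0007500000000000839
[ 0.50835472 -0.23622946  0.2746812 ]
```

View pics/c4.png

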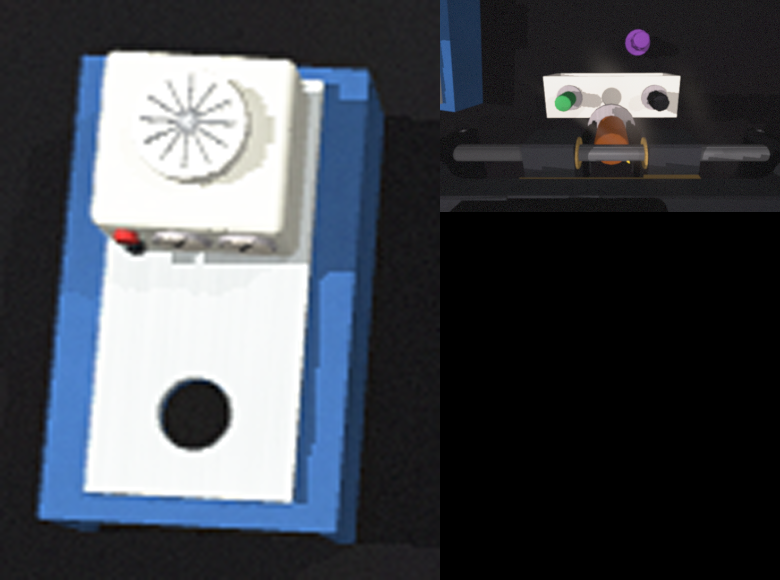

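The holes are in line: fully dark circle, with the plate centred to about 1 mm. I'll return the drift to its socket.

Emit:
carry_out --deltas '[[[0,-1,-40],[0,0,0],1],[[0,-1,-75],[0,0,0],1],[[0,-1,-100],[0,0,0],1],[[0,-1,-120],[0,0,0],1],[[0,-1,-140],[0,0,0],1],[[0,-1,-153],[0,0,0],1],[[0,-1,-161],[0,0,0],1],[[0,-1,-165],[0,0,0],1],[[0,-1,-165],[0,0,0],1]]'

```text
clock: 13.4
tcp_pos: [0.5087, -0.2375, 0.1102]
tcp_rot: [0.999, 0.048, 0.001, 0.001]
force: [-0.1, 0.4, -2.6]
grip_width: 0.0294
```

Emit:
carry_out --deltas '[[[0,0,-1],[0,0,0],1],[[0,0,-1.5],[0,0,0],1],[[0,0,-1.5],[0,0,0],1]]'

```text
clock: 13.78
tcp_pos: [0.5093, -0.2378, 0.1097]
tcp_rot: [0.999, 0.048, 0.002, 0.001]
force: [-1.2, 0.6, 0.6]
grip_width: 0.0301
```

Emit:
carry_out --deltas '[[[0,0,0],[0,0,0],-1],[[0,0,0],[0,0,0],-1],[[0,0,0],[0,0,0],-1],[[0,0,0],[0,0,0],-1],[[0,0,0],[0,0,0],-1],[[0,0,10],[0,0,0],-1],[[0,0,40],[0,0,0],-1],[[0,0,90],[0,0,0],-1],[[3,-30,110],[0,0,0],-1],[[8,-80,110],[0,0,0],-1],[[8,-85,110],[0,0,0],-1],[[8,-85,110],[0,0,0],-1],[[8,-85,110],[0,0,0],-1]]'

```text
clock: 15.4
tcp_pos: [0.5171, -0.3218, 0.2195]
tcp_rot: [0.999, 0.048, 0.001, 0.001]
force: [0.3, 0.1, -0.7]
grip_width: 0.095
```

Run:
```python
from h import *
s=manip.read_state(); P=camera_params("wrist"); im=camera("wrist"); sc=camera("scene"); cv2.imwrite("pics/scene5.png",sc)
print(s["tcp_pos"],s["grip_width"])
t=np.linspace(0,2*np.pi,40); v=im.copy()
for z in (.148,):
  q=np.array([.517,-.3225,z])+.016*np.c_[np.cos(t),np.sin(t),0*t]; cv2.polylines(v,[proj("wrist",q,P).round().astype(int)],True,(0,0,255),1)
cv2.imwrite("pics/c5.png",np.hstack([v[:,100:540],cv2.resize(sc[110:270,140:310],(425,400))[:,:360]]))
```

```text
[ 0.517126   -0.32182152  0.21947749] 0.09499177726386057
```

View pics/c5.png

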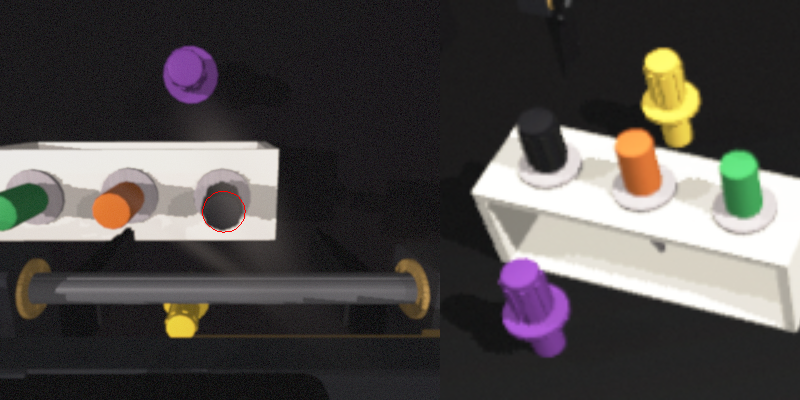

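The drift sits upright and flush in its socket, and the bolt knob (223,208) matches the predicted circle. Gripping the bolt.

Emit:
carry_out --deltas '[[[0,-1,-45],[0,0,0],-1],[[0,-1,-85],[0,0,0],-1],[[0,-1,-110],[0,0,0],-1],[[0,-1,-110],[0,0,0],1],[[0,-1,-110],[0,0,0],1],[[0,-1,-110],[0,0,0],1],[[0,-1,-110],[0,0,0],1],[[0,-1,-110],[0,0,0],1],[[0,-1,-110],[0,0,0],1],[[0,-1,-110],[0,0,0],1],[[0,-1,-110],[0,0,0],1],[[0,-1,-110],[0,0,0],1]]'

```text
clock: 17.0
tcp_pos: [0.5172, -0.3226, 0.1096]
tcp_rot: [0.999, 0.048, 0.001, 0.001]
force: [-0.5, 1.2, 1.2]
grip_width: 0.0295
```

Emit:
carry_out --deltas '[[[0,0,40],[0,0,0],1],[[0,0,90],[0,0,0],1],[[0,0,140],[0,0,0],1],[[0,10,160],[0,0,0],1],[[-1,60,160],[0,0,-2],1],[[-2,115,160],[0,0,-4],1],[[-3,170,160],[0,0,-6],1],[[-4,225,160],[0,0,-8.5],1],[[-5,280,160],[0,0,-8.5],1],[[-6,335,160],[0,0,-8.5],1],[[-8,390,160],[0,0,-8.5],1],[[-9,440,160],[0,0,-8.5],1],[[-10,475,160],[0,0,-8.5],1],[[-10,488,160],[0,0,-8.5],1],[[-10,488,160],[0,0,-8.5],1],[[-10,488,160],[0,0,-8.5],1]]'

```text
clock: 19.0
tcp_pos: [0.5071, 0.1644, 0.2689]
tcp_rot: [1.0, -0.026, 0.001, 0.001]
force: [0.3, 0.7, -2.7]
grip_width: 0.0297
```

Emit:
carry_out --deltas '[[[0,1.5,-40],[0,0,0],1],[[0,1.5,-80],[0,0,0],1],[[0,1.5,-105],[0,0,0],1],[[0,1.5,-125],[0,0,0],1],[[0,1.5,-140],[0,0,0],1],[[0,1.5,-150],[0,0,0],1],[[0,1.5,-156],[0,0,0],1],[[0,1.5,-159],[0,0,0],1],[[0,1.5,-160],[0,0,0],1],[[0,1.5,-160],[0,0,0],1]]'

```text
clock: 20.25
tcp_pos: [0.5075, 0.166, 0.1096]
tcp_rot: [1.0, -0.026, 0.002, 0.001]
force: [-0.1, -0.6, -1.3]
grip_width: 0.0294
```

Near contact. I'll press slightly, release and rise.

Emit:
carry_out --deltas '[[[0,0,-1],[0,0,0],1],[[0,0,-1],[0,0,0],1],[[0,0,-1],[0,0,0],-1],[[0,0,-1],[0,0,0],-1],[[0,0,-1],[0,0,0],-1],[[0,0,-1],[0,0,0],-1],[[0,0,-1],[0,0,0],-1],[[0,0,10],[0,0,0],-1],[[0,0,50],[0,0,0],-1],[[0,0,110],[0,0,0],-1],[[-20,-50,130],[0,0,0],-1],[[-40,-105,140],[0,0,0],-1],[[-60,-160,140],[0,0,0],-1],[[-80,-215,140],[0,0,0],-1],[[-80,-215,140],[0,0,0],-1]]'

```text
clock: 22.12
tcp_pos: [0.4267, -0.0519, 0.2508]
tcp_rot: [1.0, -0.03, 0.003, 0.002]
force: [-0.2, 0.8, -0.9]
grip_width: 0.0951
```

Run:
```python
from h import *
t=camera("top"); s=camera("scene")
cv2.imwrite("pics/t6.png",t); cv2.imwrite("pics/s6.png",s)
a=cv2.resize(t[95:240,170:280],(303,400),interpolation=2); b=cv2.resize(s[100:380,140:480],(486,400),interpolation=2)
cv2.imwrite("pics/c6.png",np.hstack([a,b])); print(manip.read_state()["grip_width"])
```

```text
0.09497242455533769
```

View pics/c6.png

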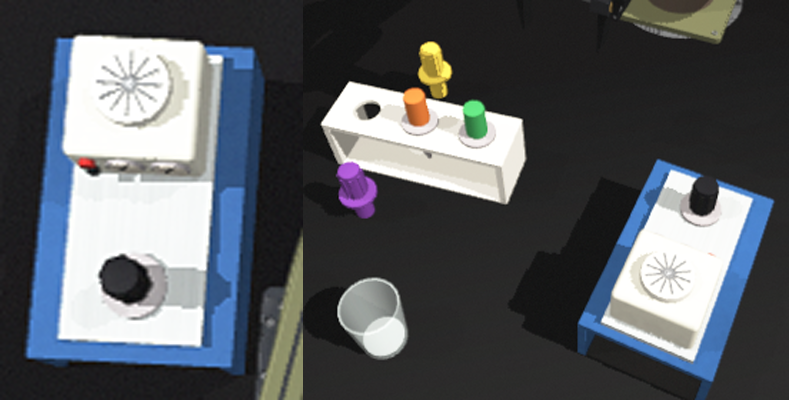

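The bolt stands upright with its flange flat on the plate. The drift is upright in its own socket, and nothing else has moved. I'm handing in.

```bash
python3 -c "
from h import *
ticket.job_done()"
```

```text
the job is handed in; nothing more can be done
```

I completed the job in the order asked and handed it in at about 22 s of the 70 s allowed; the hand-in gives no verdict.

- **Lining up the holes:** I put the drift in where the holes overlapped and levered it over. I then pressed until its collar lay on the plate, which showed as about 9 N upward. A light push of about 12 N in -y brought the shaft to rest against the fixed hole's edge. After lifting out, the top view showed the hole fully dark. The plate was centred to about 1 mm of my estimated fixed hole, which is within calibration error.
- **Drift and bolt:** The drift went back into its own rack socket, and the bolt went through both holes.
- **Last look:** The bolt stands upright with its flange flat on the plate, and the drift is upright in its socket. The purple, yellow and green parts are where they were, and the gripper is open and clear of everything.
- **Disagreement and forces:** Contact with the fixed hole's edge put its centre about 1–1.5 mm further in +y than my camera estimate, so I shifted the bolt by 1.5 mm. No check failed, and the highest wrist force reported at the end of any move was about 12 N.

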